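# Stand a carton on the indexing carrier and push it to the green station

## Robot

A 6-joint arm with a two-finger parallel gripper is mounted at the origin on a cart in front of the work surface, level with it; the furniture and walls round the work are solid. World frame = base frame: x ahead of the robot, y to its left, z up, the work surface at z = 0. Lengths are in m, angles in rad, forces in N, time in s.
With the tool pointing down it reaches from about 0.375 to 0.9 m from the base axis. Payload 3.1 kg.
Tool frame: the origin (TCP) lies midway between the tips of the shut fingers; the grasp point (between the pads) lies 19 mm behind it; z points along the fingers, y is the line along which they close (so a half turn about z gives the same grasp; the last joint's range is limited). The gripper opens to 87 mm and grips with 3 to 60 N. Pads are 19 mm wide; open, the fingers measure 117 mm over their backs; the gripper's body (75 mm by 190 mm) begins 51 mm behind the grasp point.
Start: joints at [0.96, 0.527, 1.433, -0, 1.181, -0.178], TCP at [0.262, 0.567, 0.223] pointing down, gripper open.
Joint ranges: [-3.08, 3.08], [-0.75, 2.2], [0.22, 2.44], [-1.43, 4.57], [0, 2.65], [-2.85, 2.85]. Speed limits (rad/s): [2.79, 2.79, 3.14, 3.14, 3.14, 3.14].

## Interface

Orientations are given as a unit quaternion [x, y, z, w].
In Python, from rig import robot gives the robot as it stands.
- The arm moves only by the shell command python3 -m jog 'ROWS' [FORCE]. ROWS is a JSON object of lists of equal length, an entry for each row: "dp": the shift along the tool's x, y, z in mm, a list of three; "delta_rot": the turn, a rotation vector about the tool's x, y, z in rad, a list of three; "gripper": the opening, from -1 (shut) to 1 (fully open). A call has 1 to 12 rows; each row is the pose to reach, as a shift and turn from the pose commanded when the call began, along the tool's axes at that moment; what a row does not reach only later rows make up. A row lasts 1/10 s, in which the tool goes at most 50 mm and 8.59 degrees, less where a joint would pass 70% of its speed; a pose out of reach is approached as far as the arm can. A call with a gripper value outside its range is refused whole. The fingers move at their own pace and stop on an object; FORCE is the grip in N (left out, the last holds). Time passes only in rows, so rows that repeat a pose let the fingers close. It gives the time, the measured TCP pose, the force, the opening and the grip force at its end, in the units of the state.
- robot.get_obs(): the state, without advancing time (a new reading comes with each control period).
- robot.camera(name): name is "scene" or "top"; returns the picture (480x640x3 uint8, red, green, blue); there is no depth.
- robot.camera_model(name): a dict with "fx", "fy", "cx", "cy" (pixels), "xyz" and "orientation" of the camera in the world. Camera axes: x right, y down, z forward; pixel columns grow to the right and rows downward; lengths in m; the calibration is good to about 2 mm. A picture is of the moment at which its call begins. camera_model takes no time and is no camera call.
- robot.hand_in(): hands the job in; it is judged then, once.
Trained networks look in the newest picture that a camera, given by its name, has taken for a name from the list of things; names that differ only in an ending like _2 or _b are one class to them, and where a whole thing is asked for, a point or a joint stands for the part that bears it (a point fixed in the world has none). Each returns a list of dicts, best first, with "score" (0 to 1); they miss things now and then, are a little off and sometimes report something else, mostly with a low value. They report only what shows in the picture. A call takes as long as a camera call. They do not tell look-alikes from the thing itself.
- robot.search_frame(name, camera): "rect" ([left, top, right, bottom] in pixels, round what is visible of it).
The state is a dict: "time": time; "q": joint angles; "joint_velocities": joint speeds; "joint_torque": joint torques, N m; "position": TCP position; "tool_rot": TCP orientation; "ft_force": force on the tool from outside, world axes, zero at the start; "moment": the same for the moment, N m; "grip_width": finger opening in m; "grip_force": force on a finger pad.
Only numpy, scipy, OpenCV 4.12 (cv2) and the standard library are available. Lean on these libraries where they do the work, as an engineer would, in place of code of your own. Each camera call takes 0.05 s, during which the arm holds its last target. There are 200 camera calls.

## Task

Take the small carton from the sloping feed rack and stand it upright on its narrow end in the white-rimmed pocket of the blue carrier. Then, with the carton standing in it, push the carrier along its rail until it clicks into the next detent, at the green mark, without running past it. Leave the label roll, the white glue bottle and the tape measure where they are.

Things in the scene. Friction and masses are not known exactly. Their poses are not given: they have to be found in the camera images.
- carton: brown taped sample carton, 57 x 94 x 41 mm along its own x, y, z, about 0.09 kg. Origin: centre of one 57 x 94 face, z pointing into the carton. It starts leaning on the rack with its y axis along the slope (50 degrees above horizontal, upper end away from the robot) and its x axis level; to stand upright its y axis must be vertical (either end up).
- carton_center (a point): centre of the carton, axes as the carton
- rack: sloping feed rack, fixed; origin: centre of the underside of its 130 x 70 mm foot, z up. Aluminium plate 44 mm wide (narrower than the carton, which overhangs 6 mm each side), sloping up along +x at 50 degrees from a lip at its lower end; the carton's centre lies 77 mm above the bench.
- rail: indexing rail, fixed; origin: centre of the underside of its 150 x 400 mm base plate (8 mm thick), long side along its y. The carrier travels towards its -y. A dark index bar on the -x side carries two detents, each a pair of 4 mm high ridges 18 mm apart: the first beside a green mark, the second 90 mm farther beside a grey mark
- carrier (a joint): travel of the carrier (moving mass 0.7 kg) along the rail, m, towards the rail's -y. It starts between 0 and 0.05; seated in the green detent it reads 0.110, in the grey one 0.200. A spring roller rides over the ridges: between about 0.105 and 0.115 it is drawn into the green detent by itself (about 7 N to enter or leave; 0.7 N friction elsewhere)
- pocket (a point): on the carrier: centre of the pocket's floor, 42 mm above the bench, axes as the rail (-y is the travel direction). The pocket is 60 mm (x) by 76 mm (y) inside, with a white rim 8 mm high and 6 mm thick, and a white backstop 36 mm wide whose face is 37 mm to the +x side and which rises 52 mm above the floor
- push_face (a point): on the carrier: middle of the outer face of the yellow push plate at its trailing end, facing rail +y. The plate is 80 mm wide (x) and reaches from 28 to 84 mm above the bench; this point is 58 mm above the bench and 95 mm from the pocket centre along y
- station (a point): where the pocket point lies when the carrier is seated in the green detent (fixed to the rail)
- label_roll: white roll of labels, 97 mm across, 58 mm high, loose bystander; origin at the centre of its underside
- glue_bottle: white bottle with blue cap, 59 mm across, 165 mm high, loose bystander; origin at the centre of its underside
- tape_measure: yellow tape measure, 63 x 90 x 38 mm, loose bystander; origin at the centre of its underside
There are look-alikes about, which are no part of the job. What is shaped like the carton but orange is not meant.

How it is judged:
By the outcome, as a careful person would: the job done as asked, in the order asked, and still so for the second after the job is handed in, with the robot touching nothing.
It also fails if it takes over 54 s, if anything falls off the work surface, if the arm or the gripper's body presses on something with over 40 N, if the wrist force passes 120 N, or if a joint passes its speed limit or range.

## Working session

There is one attempt and no reset: what is moved stays moved. The work goes in short steps, Python scripts to look and compute and a shell command to move; the robot and the scene stay as the last step left them, time stands still between calls to the robot, and variables do not carry over. Pictures are saved under pics/ and viewed, at most 10 in all, crops included, and the job is handed in when it is done.

```bash
mkdir -p pics; ls
python3 - <<'E'
from rig import robot
import cv2
for c in ("scene","top"):
    im=robot.camera(c); cv2.imwrite(f"pics/{c}0.png",im[:,:,::-1]); print(c,robot.camera_model(c))
    for n in ("carton","rack","carrier","rail","label_roll","glue_bottle","tape_measure"):
        print(n,[( [round(v) for v in d["rect"]],round(d["score"],2)) for d in robot.search_frame(n,c)][:4])
o=robot.get_obs(); print(o["time"],o["position"],o["tool_rot"],o["grip_width"])
E
```

```text
pics
scene {'fx': 494.2427895112951, 'fy': 494.2427895112951, 'cx': 319.37524393193996, 'cy': 233.53465222873535, 'xyz': array([ 0.06045813, -0.63525402,  0.73027211]), 'orientation': array([ 0.85806849, -0.21293843,  0.11373077, -0.45325601])}
carton [([199, 239, 238, 271], 0.89), ([257, 196, 299, 243], 0.85), ([207, 205, 247, 245], 0.81), ([291, 235, 370, 304], 0.39)]
rack [([292, 234, 368, 305], 0.69)]
carrier [([290, 237, 366, 303], 0.94)]
rail [([275, 239, 451, 386], 0.63), ([328, 213, 360, 232], 0.61)]
label_roll [([385, 224, 423, 266], 0.96)]
glue_bottle [([424, 234, 465, 310], 0.91), ([278, 240, 446, 388], 0.24)]
tape_measure [([328, 215, 358, 233], 0.8), ([292, 235, 369, 306], 0.69), ([258, 195, 299, 242], 0.55)]
top {'fx': 488.8069337717029, 'fy': 488.8069337717029, 'cx': 317.9324024959087, 'cy': 241.5718659709344, 'xyz': array([0.38659501, 0.22505006, 1.02893518]), 'orientation': array([-0.70315155,  0.70799707, -0.05484921,  0.03618843])}
carton [([157, 226, 208, 276], 0.96), ([237, 246, 268, 298], 0.92), ([171, 296, 226, 345], 0.8), ([238, 327, 276, 379], 0.55)]
rack [([240, 233, 275, 295], 0.7)]
carrier [([321, 228, 397, 297], 0.77)]
rail [([302, 208, 500, 301], 0.94)]
label_roll [([325, 128, 373, 181], 0.59), ([304, 208, 503, 300], 0.46)]
glue_bottle [([412, 143, 457, 185], 0.81)]
tape_measure [([239, 249, 270, 294], 0.58), ([246, 170, 292, 211], 0.56)]
0.8 [0.26211492 0.56737993 0.2225898 ] [2.14710197e-01 9.76677803e-01 3.18324775e-05 1.82655662e-05] 0.08700308979911898
```

View pics/scene0.png

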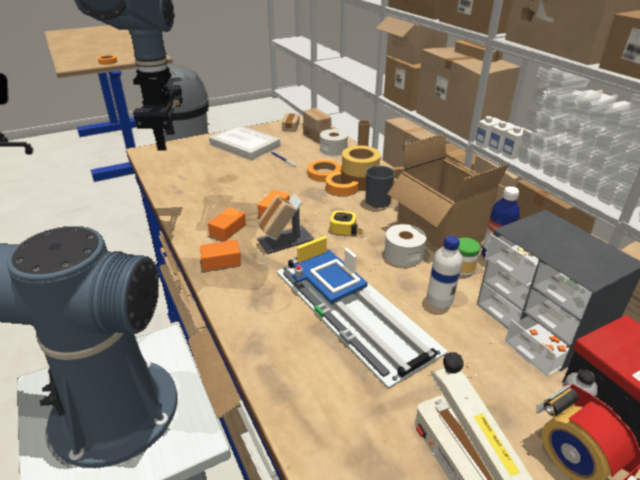

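View pics/top0.png

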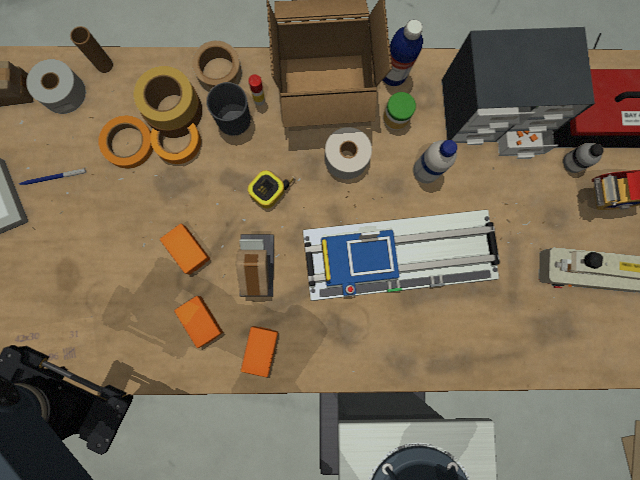

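The pictures show the brown carton on the rack (scene ~(278,218), top ~(255,270)). The blue carrier's pocket is at top (371,256), its yellow plate at top (325,258), and the rail runs to the image right. The orange blocks are look-alikes. Next I zoom in for exact corners.

Run:
```python
import cv2
t=cv2.imread("pics/top0.png")[200:310,225:410]; s=cv2.imread("pics/scene0.png")[180:330,250:380]
cv2.imwrite("pics/topz.png",cv2.resize(t,None,fx=4,fy=4,interpolation=cv2.INTER_CUBIC))
cv2.imwrite("pics/scenez.png",cv2.resize(s,None,fx=4,fy=4,interpolation=cv2.INTER_CUBIC))
```

```text
(no output)
```

View pics/topz.png

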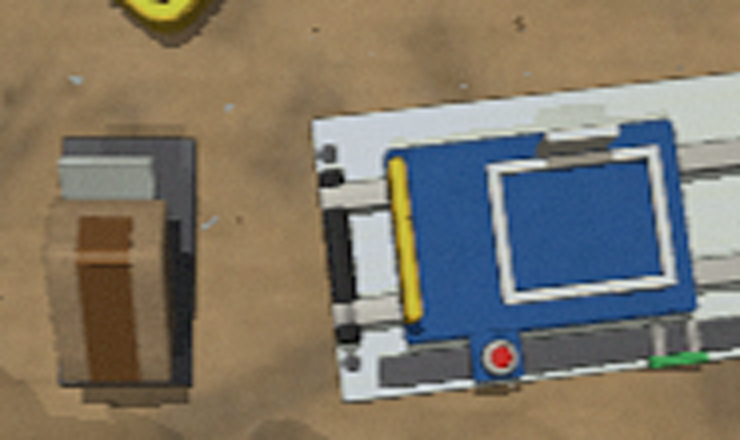

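View pics/scenez.png

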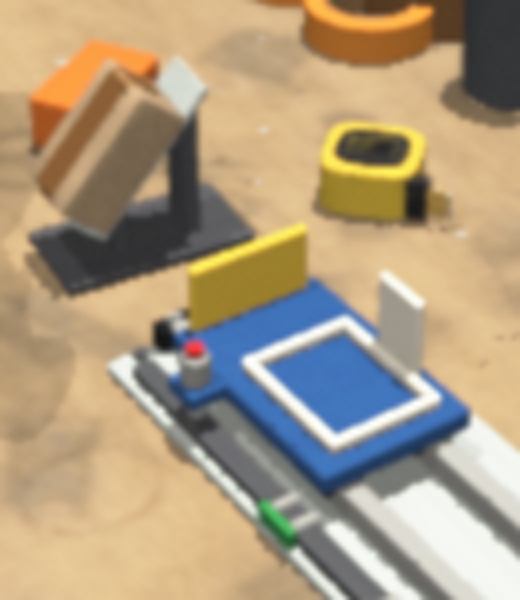

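Rim outer corners, zoomed pixels:
- topz: (487,168), (657,147), (677,282), (508,304)
- scenez: (345,318), (440,397), (335,447), (243,360)

The carton needs a larger crop.

Run:
```python
import cv2,numpy as np
t=cv2.imread("pics/top0.png")[230:305,230:280]; s=cv2.imread("pics/scene0.png")[187:257,253:318]
r=lambda a:cv2.resize(a,None,fx=7,fy=7,interpolation=cv2.INTER_CUBIC)
a,b=r(t),r(s); o=np.zeros((525,805-5,3),np.uint8); o[:525,:350]=a; o[:490,350:350+450]=b[:,:450]
cv2.imwrite("pics/cz.png",o)
```

```text
(no output)
```

View pics/cz.png

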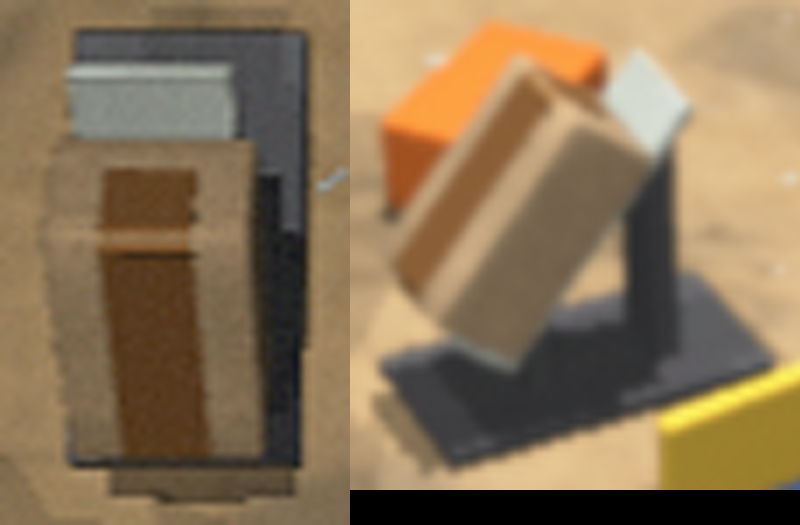

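```bash
cat > h.py <<'E'
import numpy as np
from rig import robot
from scipy.spatial.transform import Rotation as R
from scipy.optimize import least_squares
def proj(c,P):
    m=robot.camera_model(c); q=(np.asarray(P)-m["xyz"])@R.from_quat(m["orientation"]).as_matrix()
    return np.c_[m["fx"]*q[:,0]/q[:,2]+m["cx"],m["fy"]*q[:,1]/q[:,2]+m["cy"]]
def unz(p,f,o): return (np.asarray(p,float)+.5)/f-.5+np.array(o)
def fit(obs,tilt,x0):
    """obs: list of (cam, model pts, pixels); pose: x,y,z,yaw with fixed tilt matrix"""
    def res(v):
        M=R.from_euler("z",v[3]).as_matrix()@tilt
        return np.concatenate([(proj(c,P@M.T+v[:3])-p).ravel() for c,P,p in obs])
    s=least_squares(res,x0,loss="soft_l1"); return s.x,res(s.x).reshape(-1,2)
E
python3 - <<'E'
from h import *
# pocket: rim outer top corners, rail axes
a,b=.036,.044
P=np.array([[a,b,.008],[a,-b,.008],[-a,-b,.008],[-a,b,.008]])
t=unz([(487,168),(657,147),(677,282),(508,304)],4,(225,200)); s=unz([(345,318),(440,397),(335,447),(243,360)],4,(250,180))
for obs in ([("top",P,t),("scene",P,s)],):
    v,r=fit(obs,np.eye(3),[.4,.1,.04,0]); print("pocket",v.round(4),r.round(1).tolist())
# carton; axes u=level(-> +y world), along slope, outward normal
c,s5=np.cos(np.radians(50)),np.sin(np.radians(50))
T=np.array([[0,c,-s5],[1,0,0],[0,s5,c]])  # columns: level(y world), slope up, outward normal
w,l,d=.0285,.047,.0205
pt=lambda *k:np.array(k)*[w,l,d]
S=np.array([pt(-1,1,1),pt(-1,1,-1),pt(-1,-1,-1),pt(-1,-1,1),pt(1,1,1),pt(1,-1,1)])
sp=unz(np.array([(565,92),(650,158),(518,368),(438,315),(518,58),(393,262)])-[350,0],7,(253,187))
Q=np.array([pt(-1,1,-1),pt(-1,1,1),pt(-1,-1,1),pt(1,1,-1),pt(1,1,1),pt(1,-1,1)])
tp=unz([(253,140),(258,240),(262,457),(53,143),(46,238),(70,460)],7,(230,230))
v,r=fit([("top",Q,tp),("scene",S,sp)],T,[.37,.36,.08,0]); print("carton",v.round(4),r.round(1).tolist())
# rack foot top corners height ~? and green mark
o=robot.get_obs(); print(o["position"],R.from_quat(o["tool_rot"]).as_matrix().round(3))
E
```

```text
pocket [0.485  0.0928 0.04   0.1219] [[-0.0, -1.1], [0.2, -1.3], [0.5, 0.1], [-0.3, 0.2], [-0.4, -0.4], [0.1, 0.2], [-0.5, 0.2], [-1.0, 0.4]]
carton [ 0.4495  0.3256  0.0793 -0.0064] [[1.4, -1.8], [-0.6, -0.8], [1.4, 1.8], [-0.0, -2.3], [-1.3, -0.5], [-0.2, 1.5], [1.7, 3.0], [1.8, -0.1], [-0.8, 0.7], [-1.9, 2.8], [-1.1, -2.6], [-4.1, -1.1]]
[0.26211492 0.56737993 0.2225898 ] [[-0.908  0.419  0.   ]
 [ 0.419  0.908  0.   ]
 [-0.     0.    -1.   ]]
```

The move toward the carton comes first. The carton edges can still be refined from the saved pictures.

```bash
python3 -m jog '{"dp":[[-40,-20,0],[-85,-41,0],[-130,-62,0],[-175,-84,0],[-220,-106,0],[-255,-123,0],[-275,-133,0],[-282,-136,0],[-282,-136,0],[-282,-136,0]],"delta_rot":[[0,0,-0.07],[0,0,-0.15],[0,0,-0.23],[0,0,-0.31],[0,0,-0.37],[0,0,-0.43],[0,0,-0.43],[0,0,-0.43],[0,0,-0.43],[0,0,-0.43]],"gripper":[1,1,1,1,1,1,1,1,1,1]}' 20
python3 - <<'E'
from h import *; import cv2
c,s5=np.cos(np.radians(50)),np.sin(np.radians(50))
T=np.array([[0,c,-s5],[1,0,0],[0,s5,c]]); K=np.array([[i,j,k] for i in(-1,1) for j in(-1,1) for k in(-1,1)])
C=K*[.0285,.047,.0205]
o=[]
for cam,org,sz in (("top",(228,228),(55,80)),("scene",(250,184),(58,80))):
    im=cv2.imread(f"pics/{cam}0.png")[org[1]:org[1]+sz[1],org[0]:org[0]+sz[0]]
    im=cv2.resize(im,None,fx=7,fy=7,interpolation=cv2.INTER_CUBIC)
    p=((proj(cam,C@T.T+[.447,.3256,.0775])-org+.5)*7-.5)
    for a in range(8):
        for b in range(a):
            if abs(K[a]-K[b]).sum()==2: cv2.line(im,tuple(p[a].astype(int)),tuple(p[b].astype(int)),(0,255,0),1)
    o.append(im)
cv2.imwrite("pics/ov.png",np.hstack(o)); print(robot.get_obs()["q"].round(3))
E
```

```text
time: 1.8
position: [0.4602, 0.3264, 0.2225]
tool_rot: [0.001, 1.0, 0.0, -0.0]
ft_force: [-0.1, 0.9, 0.3]
grip_width: 0.087
grip_force: 0.0
[ 4.190e-01  4.460e-01  1.587e+00  1.000e-03  1.109e+00 -1.150e+00]
```

View pics/ov.png

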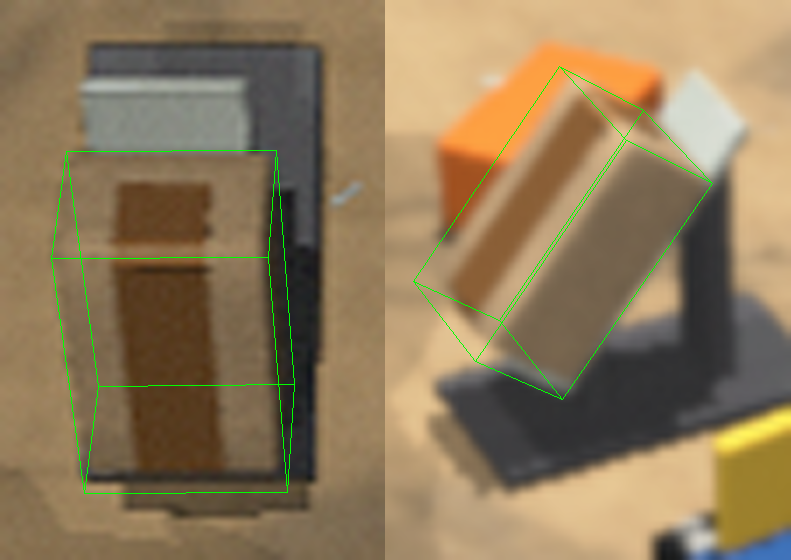

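The overlay matches at the ridge and tape centre, so carton centre ≈ (0.447, 0.326, 0.0775) and yaw ≈ 0. That is close enough to grip across the 57 mm width. I descend straight down and close.

```bash
python3 -m jog '{"dp":[[0,0,30],[0,0,65],[0,0,95],[0,0,115],[0,0,132],[0,0,145],[0,0,150],[0,0,150]],"delta_rot":[[0,0,0],[0,0,0],[0,0,0],[0,0,0],[0,0,0],[0,0,0],[0,0,0],[0,0,0]],"gripper":[1,1,1,1,1,1,1,1]}' 20 && python3 -m jog '{"dp":[[0,0,0],[0,0,0],[0,0,0],[0,0,0],[0,0,0],[0,0,0],[0,0,0],[0,0,0]],"delta_rot":[[0,0,0],[0,0,0],[0,0,0],[0,0,0],[0,0,0],[0,0,0],[0,0,0],[0,0,0]],"gripper":[0.3,0.3,0.1,0,-0.2,-0.4,-0.6,-0.8]}' 20
```

```text
time: 2.6
position: [0.4604, 0.3262, 0.0721]
tool_rot: [0.001, 1.0, -0.0, -0.0]
ft_force: [-0.1, 0.0, 0.4]
grip_width: 0.0868
grip_force: 0.0
time: 3.4
position: [0.4613, 0.3258, 0.0729]
tool_rot: [0.001, 1.0, 0.0, 0.0]
ft_force: [0.3, -0.9, 4.2]
grip_width: 0.0552
grip_force: 20.0
```

```bash
python3 -m jog '{"dp":[[0,0,-8],[0,0,-25],[0,0,-50],[0,0,-80],[0,0,-105],[0,0,-120],[0,0,-130],[0,0,-130]],"delta_rot":[[0,0,0],[0,0,0],[0,0,0],[0,0,0],[0,0,0],[0,0,0],[0,0,0],[0,0,0]],"gripper":[-1,-1,-1,-1,-1,-1,-1,-1]}' 25
```

```text
time: 4.2
position: [0.4616, 0.3259, 0.2038]
tool_rot: [0.001, 1.0, 0.0, 0.001]
ft_force: [0.1, 0.3, -0.5]
grip_width: 0.0555
grip_force: 25.0
```

```bash
cat >> h.py <<'E'
def rel(p,Rt):
    o=robot.get_obs(); R0=R.from_quat(o["tool_rot"]); M=R0.as_matrix()
    print("at",o["position"].round(4),"dp mm",(M.T@(np.asarray(p)-o["position"])*1e3).round(1),"rot",(R0.inv()*Rt).as_rotvec().round(3))
DOWN=R.from_matrix([[-1,0,0],[0,1,0],[0,0,-1]])
def place_pose(pocket,yaw,tilt,hover,cc=(.0143,0,-.0046)):
    Rt=R.from_euler("z",yaw)*R.from_euler("y",-tilt)*DOWN
    return np.array([*pocket[:2],.042+.047+hover])-Rt.apply(cc),Rt
E
python3 - <<'E'
from h import *
p,Rt=place_pose((.485,.0928),.1219,np.radians(40),.06); print(p,Rt.as_matrix().round(2)); rel(p,Rt)
E
```

```text
[0.49880803 0.09449159 0.15466806] [[-0.76 -0.12  0.64]
 [-0.09  0.99  0.08]
 [-0.64  0.   -0.77]]
at [0.4616 0.3259 0.2038] dp mm [ -37.8 -231.3   49. ] rot [-0.043 -0.695 -0.12 ]
```

```bash
python3 -m jog '{"dp":[[-3,-15,0],[-8,-45,0],[-14,-80,0],[-20,-120,0],[-26,-160,0],[-32,-195,0],[-36,-220,0],[-38,-231,0],[-38,-231,10],[-38,-231,20],[-38,-231,20]],"delta_rot":[[-0.005,-0.07,-0.01],[-0.01,-0.16,-0.03],[-0.016,-0.26,-0.045],[-0.022,-0.36,-0.06],[-0.03,-0.46,-0.08],[-0.035,-0.56,-0.096],[-0.04,-0.64,-0.11],[-0.043,-0.695,-0.12],[-0.043,-0.695,-0.12],[-0.043,-0.695,-0.12],[-0.043,-0.695,-0.12]],"gripper":[-1,-1,-1,-1,-1,-1,-1,-1,-1,-1,-1]}' 25
python3 - <<'E'
from h import *; import cv2
o=robot.get_obs(); print(o["q"].round(3)); print(R.from_quat(o["tool_rot"]).as_matrix().round(3))
a=robot.camera("scene"); b=robot.camera("top"); print(robot.search_frame("carton","scene")[:3],robot.search_frame("carton","top")[:3])
z=lambda i,x,y:cv2.resize(i[y:y+130,x:x+100,::-1],None,fx=4,fy=4,interpolation=cv2.INTER_CUBIC)
cv2.imwrite("pics/s1.png",a[:,:,::-1]); cv2.imwrite("pics/t1.png",b[:,:,::-1])
cv2.imwrite("pics/hov.png",np.hstack([z(a,280,170),z(b,320,200)]))
E
```

```text
time: 5.3
position: [0.5079, 0.1065, 0.2175]
tool_rot: [-0.054, 0.948, 0.012, 0.314]
ft_force: [0.4, -0.2, -1.4]
grip_width: 0.0557
grip_force: 25.0
[-0.068  0.28   2.183  1.134  0.108 -2.852]
[[-0.797 -0.11   0.594]
 [-0.095  0.994  0.057]
 [-0.596 -0.011 -0.803]]
[{'rect': [197.5, 240.4, 239.2, 272.2], 'score': 0.97}, {'rect': [254.3, 193.3, 291.5, 219.1], 'score': 0.78}, {'rect': [320.5, 207.8, 354.6, 235.7], 'score': 0.68}] [{'rect': [239.0, 329.1, 275.1, 377.7], 'score': 0.97}, {'rect': [158.6, 223.9, 206.5, 274.7], 'score': 0.8}, {'rect': [174.4, 293.2, 221.0, 343.5], 'score': 0.64}]
```

View pics/hov.png

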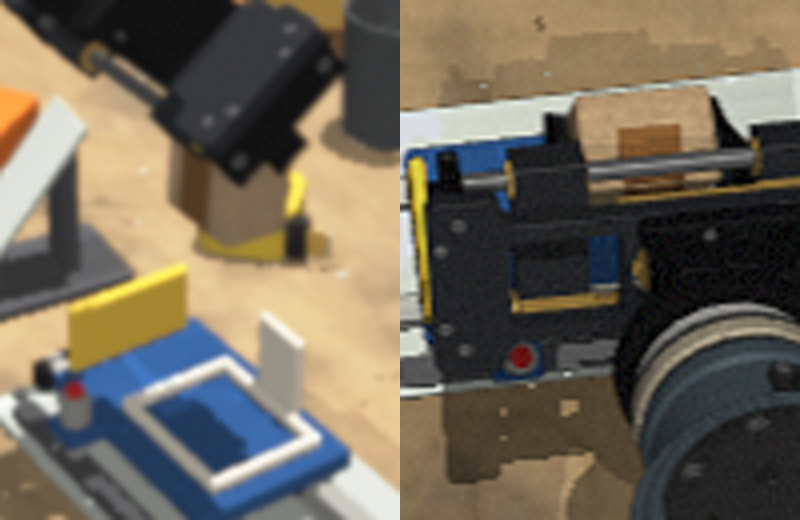

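The hover picture shows the carton held upright at scene-crop (230,210), with the empty pocket below it. The wrist has hit joint 5 ≈ 0 and joint 6 = −2.85, so this tilt direction can't be reached. I'll untilt, give the tool a half turn and tilt the other way, so the tool leans back and comes from above the backstop side.

Run:
```python
from h import *
rel((.49,.13,.27),R.from_euler("z",.1219)*DOWN)
```

```text
at [0.5081 0.1072 0.2176] dp mm [-19.   24.2 -51.5] rot [-0.013  0.639 -0.005]
```

```bash
python3 -m jog '{"dp":[[-2,2,-5],[-4,5,-12],[-7,9,-19],[-10,12,-27],[-13,16,-35],[-16,20,-43],[-19,24,-51],[-19,24,-51],[-19,24,-51],[-19,24,-51]],"delta_rot":[[0,0.05,0],[0,0.12,0],[0,0.2,0],[-0.005,0.3,0],[-0.01,0.4,0],[-0.01,0.5,0],[-0.013,0.6,-0.005],[-0.013,0.639,-0.005],[-0.013,0.639,-0.005],[-0.013,0.639,-0.005]],"gripper":[-1,-1,-1,-1,-1,-1,-1,-1,-1,-1]}' 25
python3 - <<'E'
from h import *
print(robot.get_obs()["q"].round(3)); rel((.49,.13,.27),R.from_euler("z",.1219)*DOWN)
E
```

```text
time: 6.5
position: [0.4899, 0.1296, 0.2696]
tool_rot: [-0.06, 0.998, -0.0, 0.0]
ft_force: [0.3, 0.3, -1.2]
grip_width: 0.0551
grip_force: 25.0
[ 3.800e-02  3.100e-01  1.666e+00 -1.000e-03  1.166e+00 -1.653e+00]
at [0.4899 0.1296 0.2696] dp mm [-0.2  0.4 -0.4] rot [-0.001  0.    -0.001]
```

```bash
J='python3 -m jog'; python3 -m jog '{"dp":[[0,0,0],[0,0,0],[0,0,0],[0,0,0],[0,0,0],[0,0,0],[0,0,0],[0,0,0],[0,0,0],[0,0,0],[0,0,0],[0,0,0]],"delta_rot":[[0,0,0.1],[0,0,0.24],[0,0,0.38],[0,0,0.52],[0,0,0.66],[0,0,0.8],[0,0,0.94],[0,0,1.08],[0,0,1.22],[0,0,1.36],[0,0,1.5],[0,0,1.57]],"gripper":[-1,-1,-1,-1,-1,-1,-1,-1,-1,-1,-1,-1]}' 25 && python3 -m jog '{"dp":[[0,0,0],[0,0,0],[0,0,0],[0,0,0],[0,0,0],[0,0,0],[0,0,0],[0,0,0],[0,0,0],[0,0,0],[0,0,0],[0,0,0]],"delta_rot":[[0,0,0.14],[0,0,0.28],[0,0,0.42],[0,0,0.56],[0,0,0.7],[0,0,0.84],[0,0,0.98],[0,0,1.12],[0,0,1.26],[0,0,1.4],[0,0,1.5],[0,0,1.57]],"gripper":[-1,-1,-1,-1,-1,-1,-1,-1,-1,-1,-1,-1]}' 25
python3 - <<'E'
from h import *
print(robot.get_obs()["q"].round(3))
Rt=R.from_euler("z",.1219)*R.from_euler("y",np.radians(40))*R.from_euler("z",np.pi)*DOWN
print(Rt.as_matrix().round(2)); p=np.array([.485,.0928,.042+.047+.06])-Rt.apply((.0143,0,-.0046)); print(p); rel(p,Rt)
E
```

```text
time: 7.7
position: [0.489, 0.1293, 0.2699]
tool_rot: [0.665, 0.747, 0.0, 0.0]
ft_force: [0.0, 0.6, -1.4]
grip_width: 0.0555
grip_force: 25.0
time: 8.9
position: [0.4889, 0.1293, 0.2699]
tool_rot: [0.998, 0.059, 0.0, 0.0]
ft_force: [-0.0, -1.0, -0.7]
grip_width: 0.0554
grip_force: 25.0
[ 0.037  0.308  1.668 -0.     1.166  1.491]
[[ 0.76  0.12 -0.64]
 [ 0.09 -0.99 -0.08]
 [-0.64  0.   -0.77]]
[0.47119197 0.09110841 0.15466806]
at [0.4889 0.1293 0.2699] dp mm [-22.1  35.8 115.2] rot [-0.001 -0.698 -0.004]
```

```bash
python3 -m jog '{"dp":[[-3,5,5],[-6,10,15],[-10,16,25],[-14,22,35],[-18,28,45],[-20,33,55],[-22,36,62],[-22,36,65],[-22,36,65],[-22,36,65]],"delta_rot":[[0,-0.08,0],[0,-0.18,0],[0,-0.28,0],[0,-0.38,0],[0,-0.48,0],[0,-0.58,-0.003],[0,-0.66,-0.004],[0,-0.698,-0.004],[0,-0.698,-0.004],[0,-0.698,-0.004]],"gripper":[-1,-1,-1,-1,-1,-1,-1,-1,-1,-1]}' 25
python3 - <<'E'
from h import *; import cv2
o=robot.get_obs(); print(o["q"].round(3)); print(R.from_quat(o["tool_rot"]).as_matrix().round(3))
Rt=R.from_quat(o["tool_rot"]); C=o["position"]+Rt.apply((.0143,0,-.0046)); print("centre",C)
a=robot.camera("scene"); b=robot.camera("top")
cv2.imwrite("pics/s2.png",a[:,:,::-1]); cv2.imwrite("pics/t2.png",b[:,:,::-1])
K=np.array([[i,j,k] for i in(-1,1) for j in(-1,1) for k in(-1,1)])*[.0205,.0285,.047]@R.from_euler("z",.1219).as_matrix().T+C
L=[]
for cam,im in(("scene",a),("top",b)):
    g=(270,130) if cam=="scene" else (320,190)
    z=cv2.resize(im[g[1]:g[1]+145,g[0]:g[0]+100,::-1],None,fx=4,fy=4,interpolation=cv2.INTER_CUBIC)
    for q in proj(cam,K): cv2.circle(z,tuple(((q-g+.5)*4).astype(int)),3,(0,255,0),-1)
    L.append(z)
cv2.imwrite("pics/hov2.png",np.hstack(L))
E
```

```text
time: 9.9
position: [0.4727, 0.0912, 0.2053]
tool_rot: [0.938, 0.059, -0.341, 0.02]
ft_force: [-0.3, -0.2, -1.0]
grip_width: 0.055
grip_force: 25.0
[ 0.006  0.696  1.368 -0.076  1.77   1.464]
[[ 0.761  0.124 -0.637]
 [ 0.096 -0.992 -0.078]
 [-0.641 -0.002 -0.767]]
centre [0.48653661 0.09295045 0.19969326]
```

View pics/hov2.png

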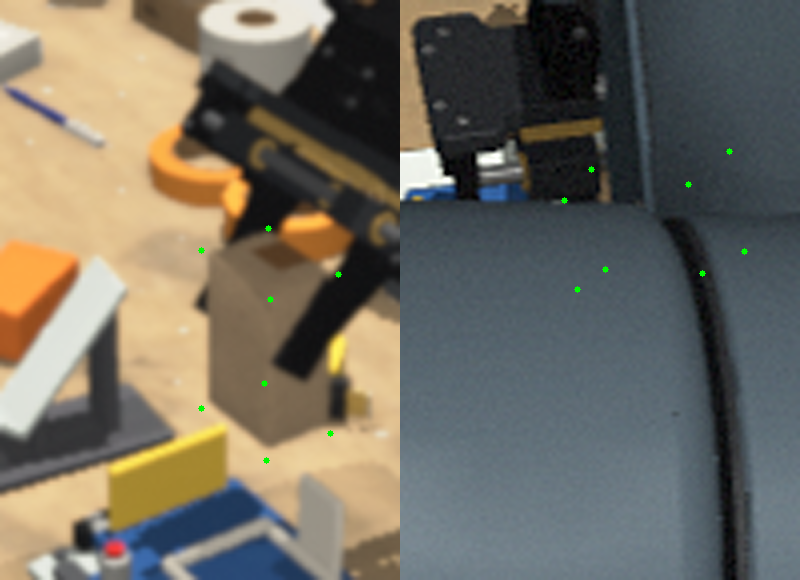

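The scene picture shows the carton upright. Its bottom corner is at crop (272,445), about 7 mm higher than the model, and the horizontal match is good to about 2 mm. I lower until it touches.

```bash
python3 -m jog '{"dp":[[6,0,8],[16,0,20],[28,0,35],[40,0,50],[50,0,62],[58,0,71],[63,0,77],[63,0,78],[63,0,78]],"delta_rot":[[0,0,0],[0,0,0],[0,0,0],[0,0,0],[0,0,0],[0,0,0],[0,0,0],[0,0,0],[0,0,0]],"gripper":[-1,-1,-1,-1,-1,-1,-1,-1,-1]}' 25
python3 - <<'E'
from h import *; import cv2
a=robot.camera("scene"); cv2.imwrite("pics/s3.png",a[:,:,::-1])
o=robot.get_obs(); print(o["q"].round(3),o["ft_force"])
z=cv2.resize(a[170:310,270:400,::-1],None,fx=4,fy=4,interpolation=cv2.INTER_CUBIC); cv2.imwrite("pics/low.png",z)
E
```

```text
time: 10.9
position: [0.472, 0.0913, 0.1053]
tool_rot: [0.938, 0.059, -0.34, 0.02]
ft_force: [-0.2, -0.2, -0.1]
grip_width: 0.0551
grip_force: 25.0
[ 0.006  0.824  1.419 -0.074  1.59   1.477] [-0.54506995 -0.3011067  -1.54829118]
```

View pics/low.png

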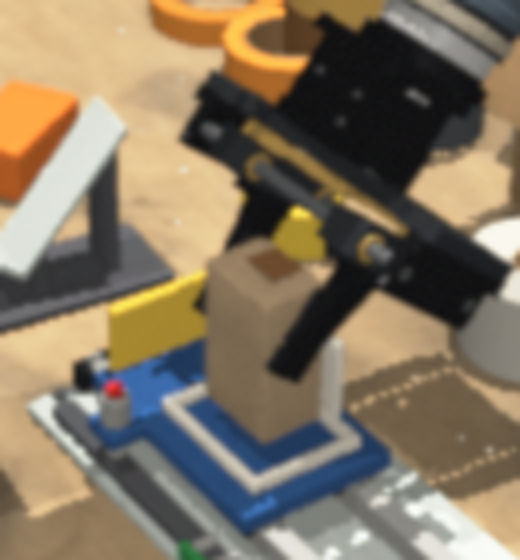

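The carton's bottom corner is at crop (268,440), above the pocket floor and inside the rim, roughly 2 mm to the +x side. I go down in small steps, shifting 2 mm toward −x.

```bash
python3 -m jog '{"dp":[[1,0,3],[3,0,6],[4,0,8],[4,0,8]],"delta_rot":[[0,0,0],[0,0,0],[0,0,0],[0,0,0]],"gripper":[-1,-1,-1,-1]}' 25 && python3 -m jog '{"dp":[[0.6,0,0.8],[1.3,0,1.5],[1.9,0,2.3],[1.9,0,2.3]],"delta_rot":[[0,0,0],[0,0,0],[0,0,0],[0,0,0]],"gripper":[-1,-1,-1,-1]}' 25
```

```text
time: 11.35
position: [0.4696, 0.0911, 0.0963]
tool_rot: [0.938, 0.059, -0.341, 0.02]
ft_force: [-0.1, 0.2, -0.9]
grip_width: 0.0552
grip_force: 25.0
time: 11.75
position: [0.4698, 0.0911, 0.0934]
tool_rot: [0.938, 0.059, -0.34, 0.02]
ft_force: [0.5, -1.1, -1.3]
grip_width: 0.0553
grip_force: 25.0
```

```bash
python3 -m jog '{"dp":[[0.6,0,0.8],[1.3,0,1.5],[1.9,0,2.3],[1.9,0,2.3]],"delta_rot":[[0,0,0],[0,0,0],[0,0,0],[0,0,0]],"gripper":[-1,-1,-1,-1]}' 25
```

```text
time: 12.15
position: [0.4698, 0.0911, 0.0904]
tool_rot: [0.938, 0.059, -0.34, 0.02]
ft_force: [0.2, 0.4, -1.8]
grip_width: 0.0552
grip_force: 25.0
```

```bash
python3 -m jog '{"dp":[[0.6,0,0.8],[1.3,0,1.5],[1.3,0,1.5]],"delta_rot":[[0,0,0],[0,0,0],[0,0,0]],"gripper":[-1,-1,-1]}' 25
```

```text
time: 12.45
position: [0.4699, 0.0911, 0.0895]
tool_rot: [0.938, 0.059, -0.341, 0.02]
ft_force: [0.9, 0.5, 4.7]
grip_width: 0.0553
grip_force: 25.0
```

```bash
python3 -m jog '{"dp":[[0.6,0,0.8],[1.3,0,1.5],[1.3,0,1.5]],"delta_rot":[[0,0,0],[0,0,0],[0,0,0]],"gripper":[-1,-1,-1]}' 25
```

```text
time: 12.75
position: [0.47, 0.0911, 0.0894]
tool_rot: [0.938, 0.059, -0.341, 0.02]
ft_force: [1.5, 0.5, 12.5]
grip_width: 0.0551
grip_force: 25.0
```

```bash
python3 -m jog '{"dp":[[-0.7,0,-0.8],[-1.2,0,-1.4],[-1.2,0,-1.4],[-1.2,0,-1.4],[-1.2,0,-1.4],[-1.2,0,-1.4],[-1.2,0,-1.4],[-1.2,0,-1.4],[-1.2,0,-1.4],[-1.2,0,-1.4]],"delta_rot":[[0,0,0],[0,0,0],[0,0,0],[0,0,0],[0,0,0],[0,0,0],[0,0,0],[0,0,0],[0,0,0],[0,0,0]],"gripper":[-1,-1,0.35,0.4,0.5,0.6,0.8,1,1,1]}' 10
```

```text
time: 13.75
position: [0.4699, 0.0911, 0.0884]
tool_rot: [0.938, 0.059, -0.34, 0.02]
ft_force: [-0.6, -0.4, 0.0]
grip_width: 0.0858
grip_force: 0.0
```

```bash
python3 -m jog '{"dp":[[0,0,-8],[0,0,-22],[0,0,-42],[0,0,-65],[0,0,-90],[0,0,-110],[0,0,-125],[0,0,-130]],"delta_rot":[[0,0,0],[0,0,0],[0,0,0],[0,0,0],[0,0,0],[0,0,0],[0,0,0],[0,0,0]],"gripper":[1,1,1,1,1,1,1,1]}' 10
python3 - <<'E'
from h import *; import cv2
a=robot.camera("scene"); cv2.imwrite("pics/s4.png",a[:,:,::-1])
z=cv2.resize(a[185:325,260:400,::-1],None,fx=4,fy=4,interpolation=cv2.INTER_CUBIC); cv2.imwrite("pics/placed.png",z)
print(robot.get_obs()["q"].round(3))
# push face in rail axes: pocket +95 mm along rail y
M=R.from_euler("z",.1219); pk=np.array([.485,.0928,.0]); print("push face",pk+M.apply([0,.095,.058]),"rail -y",M.apply([0,-1,0]))
rel(pk+M.apply([0,.130,.16]),R.from_euler("z",.1219+np.pi/2)*R.from_euler("z",np.pi)*DOWN)
rel(pk+M.apply([0,.130,.16]),R.from_euler("z",.1219)*R.from_euler("z",np.pi)*DOWN)
E
```

```text
time: 14.55
position: [0.5544, 0.1013, 0.1898]
tool_rot: [0.939, 0.059, -0.338, 0.02]
ft_force: [0.5, -0.8, 0.4]
grip_width: 0.0872
grip_force: 0.0
[ 0.019  0.817  1.135 -0.069  1.878  1.467]
push face [0.47344816 0.18709504 0.058     ] rail -y [ 0.12159833 -0.99257939  0.        ]
at [0.5542 0.1013 0.1895] dp mm [ -34.5 -130.1   67.2] rot [-0.542  0.541 -1.499]
at [0.5542 0.1013 0.1895] dp mm [ -34.5 -130.1   67.2] rot [-0.001  0.692  0.003]
```

View pics/placed.png

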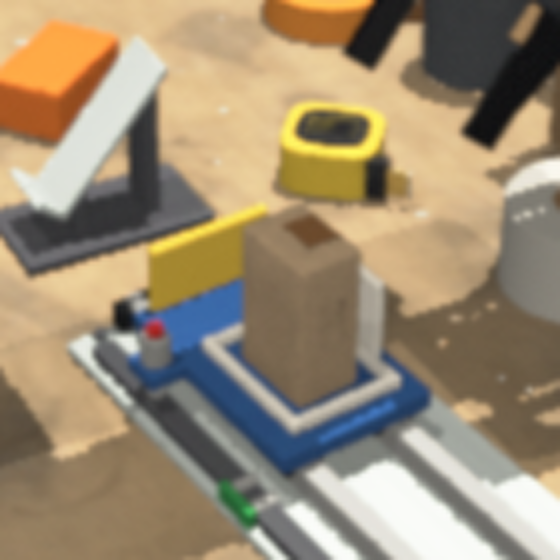

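The carton stands upright in the pocket, base corner about crop (300,405), inside the rim. Next I triangulate the red roller knob and the green mark to get the push distance, and start moving behind the push plate.

```bash
python3 -m jog '{"dp":[[-5,-11,4],[-9,-22,7],[-14,-33,11],[-18,-44,15],[-23,-55,18],[-27,-66,22],[-32,-77,26],[-36,-88,30],[-41,-99,33],[-45,-110,37],[-50,-121,41],[-54,-130,44]],"delta_rot":[[-0.04,0.04,-0.12],[-0.08,0.08,-0.24],[-0.13,0.13,-0.36],[-0.175,0.175,-0.48],[-0.22,0.22,-0.61],[-0.265,0.265,-0.73],[-0.31,0.31,-0.86],[-0.36,0.36,-0.99],[-0.405,0.405,-1.12],[-0.45,0.45,-1.24],[-0.495,0.495,-1.37],[-0.542,0.541,-1.499]],"gripper":[0.8,0.6,0.4,0.2,0,-0.2,-0.4,-0.6,-0.8,-1,-1,-1]}' 10
python3 - <<'E'
from h import *; import cv2
ob={}
for cam,box in(("top",(300,200,420,310)),("scene",(275,235,360,330))):
    h=cv2.cvtColor(cv2.imread(f"pics/{cam}0.png"),cv2.COLOR_BGR2HSV); x0,y0,x1,y1=box
    for nm,m in(("red",((h[...,0]<8)|(h[...,0]>172))&(h[...,1]>150)),("green",(h[...,0]>45)&(h[...,0]<80)&(h[...,1]>110)),("yellow",(h[...,0]>20)&(h[...,0]<33)&(h[...,1]>150))):
        yy,xx=np.nonzero(m[y0:y1,x0:x1]); ob[nm,cam]=(xx.mean()+x0,yy.mean()+y0); print(nm,cam,len(xx),np.round(ob[nm,cam],1))
M=R.from_euler("z",.1219); 
for nm in("red","green","yellow"):
    s=least_squares(lambda P:np.concatenate([proj(c,[P])[0]-ob[nm,c] for c in("top","scene")]),[.45,.1,.03])
    print(nm,s.x.round(4),"rail frame rel pocket",M.inv().apply(s.x-[.485,.0928,0]).round(4),s.cost.round(2))
o=robot.get_obs(); print(o["q"].round(3))
pk=np.array([.485,.0928,.0]); rel(pk+M.apply([0,.125,.05]),R.from_euler("z",.1219+1.5*np.pi)*DOWN)
E
```

```text
time: 15.8
position: [0.4657, 0.2221, 0.189]
tool_rot: [0.661, 0.751, -0.001, -0.002]
ft_force: [0.1, -0.3, 0.2]
grip_width: 0.0026
grip_force: 0.0
red top 20 [349.9 289. ]
green top 41 [392.2 289.3]
yellow top 166 [325.7 260.1]
red scene 9 [298. 267.]
green scene 44 [318.9 310.5]
yellow scene 450 [311.  248.6]
red [0.4177 0.1365 0.0629] rail frame rel pocket [-0.0615  0.0515  0.0629] 0.11
green [0.419  0.043  0.0113] rail frame rel pocket [-0.0716 -0.0414  0.0113] 0.64
yellow [0.4746 0.1839 0.0629] rail frame rel pocket [0.0008 0.0917 0.0629] 0.01
[0.227 0.429 1.738 0.003 0.978 0.098]
at [0.4657 0.2221 0.189 ] dp mm [ -6.    3.9 139. ] rot [-0.003 -0.002  0.006]
```

Red knob to green mark is about 93 mm along the rail, so s0 ≈ 0.017. The tool goes down behind the plate.

```bash
python3 -m jog '{"dp":[[-2,1,25],[-4,3,60],[-6,4,95],[-6,4,120],[-6,4,133],[-6,4,139],[-6,4,139]],"delta_rot":[[0,0,0],[0,0,0.006],[0,0,0.006],[0,0,0.006],[0,0,0.006],[0,0,0.006],[0,0,0.006]],"gripper":[-1,-1,-1,-1,-1,-1,-1]}' 10 && python3 -m jog '{"dp":[[-2,0,0],[-5,0,0],[-8,0,0],[-11,0,0],[-14,0,0],[-16,0,0],[-18,0,0],[-20,0,0],[-22,0,0],[-24,0,0],[-24,0,0]],"delta_rot":[[0,0,0],[0,0,0],[0,0,0],[0,0,0],[0,0,0],[0,0,0],[0,0,0],[0,0,0],[0,0,0],[0,0,0],[0,0,0]],"gripper":[-1,-1,-1,-1,-1,-1,-1,-1,-1,-1,-1]}' 10
cat >> h.py <<'E'
def railpos():
    o=robot.get_obs(); print(o["time"],"rail rel pocket mm",(R.from_euler("z",.1219).inv().apply(o["position"]-[.485,.0928,0])*1e3).round(1),"F rail",R.from_euler("z",.1219).inv().apply(o["ft_force"]).round(1))
E
python3 -c "
from h import *
railpos()"
```

```text
time: 16.5
position: [0.4713, 0.2161, 0.05]
tool_rot: [0.665, 0.747, -0.002, -0.002]
ft_force: [0.0, -0.8, 0.8]
grip_width: 0.0008
grip_force: 0.0
time: 17.6
position: [0.4744, 0.192, 0.0503]
tool_rot: [0.665, 0.747, -0.001, -0.001]
ft_force: [0.6, 0.2, 1.1]
grip_width: 0.0008
grip_force: 0.0
17.6 rail rel pocket mm [ 1.5 99.7 50.3] F rail [0.6 0.1 1.1]
```

```bash
cat >> h.py <<'E'
import cv2
def shift():
    """carrier shift (mm) since the start, from the red knob, each camera on its own"""
    for cam,(x0,y0,x1,y1) in(("top",(335,270,420,305)),("scene",(285,250,360,330))):
        h=cv2.cvtColor(robot.camera(cam),cv2.COLOR_RGB2HSV)
        m=((h[...,0]<8)|(h[...,0]>172))&(h[...,1]>150)
        yy,xx=np.nonzero(m[y0:y1,x0:x1])
        if len(xx)<3: print(cam,"none"); continue
        p=np.array([xx.mean()+x0,yy.mean()+y0]); d=R.from_euler("z",.1219).apply([0,-1,0])
        s=least_squares(lambda v:proj(cam,[np.array([.4177,.1365,.0629])+d*v[0]])[0]-p,[0.0])
        print(cam,len(xx),p.round(1),"shift",(s.x[0]*1e3).round(1),"res",s.fun.round(1))
E
python3 -c "
from h import *
shift()"
```

```text
top none
scene 12 [300.3 268.8] shift 9.2 res [-0.4  0.4]
```

```bash
python3 -m jog '{"dp":[[-2,0,0],[-5,0,0],[-9,0,0],[-13,0,0],[-17,0,0],[-21,0,0],[-25,0,0],[-29,0,0],[-33,0,0],[-36,0,0],[-38,0,0],[-39,0,0]],"delta_rot":[[0,0,0],[0,0,0],[0,0,0],[0,0,0],[0,0,0],[0,0,0],[0,0,0],[0,0,0],[0,0,0],[0,0,0],[0,0,0],[0,0,0]],"gripper":[-1,-1,-1,-1,-1,-1,-1,-1,-1,-1,-1,-1]}' 10
python3 -c "
from h import *
railpos();shift()"
```

```text
time: 18.9
position: [0.479, 0.1533, 0.0503]
tool_rot: [0.665, 0.747, -0.001, -0.001]
ft_force: [-0.5, 0.8, -0.5]
grip_width: 0.0002
grip_force: 0.4
18.9 rail rel pocket mm [ 1.4 60.8 50.3] F rail [-0.4  0.8 -0.5]
top none
scene 12 [310.  278.2] shift 47.3 res [-0.2  0.3]
```

```bash
python3 -m jog '{"dp":[[-2,0,0],[-5,0,0],[-9,0,0],[-13,0,0],[-17,0,0],[-20,0,0],[-23,0,0],[-25,0,0],[-26,0,0],[-26,0,0]],"delta_rot":[[0,0,0],[0,0,0],[0,0,0],[0,0,0],[0,0,0],[0,0,0],[0,0,0],[0,0,0],[0,0,0],[0,0,0]],"gripper":[-1,-1,-1,-1,-1,-1,-1,-1,-1,-1]}' 10
python3 -c "
from h import *
railpos();shift()"
for i in 1; do python3 -m jog '{"dp":[[-1,0,0],[-2,0,0],[-3,0,0],[-3,0,0]],"delta_rot":[[0,0,0],[0,0,0],[0,0,0],[0,0,0]],"gripper":[-1,-1,-1,-1]}' 10; done
python3 -c "
from h import *
railpos()"; python3 -m jog '{"dp":[[-1,0,0],[-2,0,0],[-3,0,0],[-3,0,0]],"delta_rot":[[0,0,0],[0,0,0],[0,0,0],[0,0,0]],"gripper":[-1,-1,-1,-1]}' 10
python3 -c "
from h import *
railpos();shift()"
```

```text
time: 20.0
position: [0.4818, 0.1275, 0.0502]
tool_rot: [0.665, 0.747, -0.001, -0.001]
ft_force: [0.8, -0.1, -0.4]
grip_width: 0.0006
grip_force: 0.0
20.0 rail rel pocket mm [ 1.  34.8 50.2] F rail [ 0.7 -0.2 -0.4]
top none
scene 13 [316.6 284.6] shift 72.4 res [-0.1  0.1]
time: 20.5
position: [0.4822, 0.1246, 0.0503]
tool_rot: [0.665, 0.747, -0.001, -0.001]
ft_force: [0.5, 0.2, -0.7]
grip_width: 0.0004
grip_force: 0.1
20.5 rail rel pocket mm [ 1.  31.9 50.3] F rail [ 0.5  0.1 -0.7]
time: 20.9
position: [0.4827, 0.1216, 0.0503]
tool_rot: [0.665, 0.747, -0.001, -0.001]
ft_force: [0.4, -0.0, 0.3]
grip_width: 0.0004
grip_force: 0.0
20.9 rail rel pocket mm [ 1.2 28.8 50.3] F rail [ 0.4 -0.1  0.3]
top none
scene 14 [318.5 286.3] shift 79.1 res [-0.2  0.2]
```

```bash
P='from h import *
railpos()'
python3 -m jog '{"dp":[[-1,0,0],[-2,0,0]],"delta_rot":[[0,0,0],[0,0,0]],"gripper":[-1,-1]}' 10 >/dev/null; python3 -c "$P"
python3 -m jog '{"dp":[[-1,0,0],[-2,0,0]],"delta_rot":[[0,0,0],[0,0,0]],"gripper":[-1,-1]}' 10 >/dev/null; python3 -c "$P"
python3 -m jog '{"dp":[[-1,0,0],[-2,0,0]],"delta_rot":[[0,0,0],[0,0,0]],"gripper":[-1,-1]}' 10 >/dev/null; python3 -c "$P
shift()"
```

```text
21.2 rail rel pocket mm [ 1.3 27.9 50.4] F rail [1.3 8.2 0.6]
21.4 rail rel pocket mm [ 1.3 26.4 50.4] F rail [2.1 7.  0.2]
21.6 rail rel pocket mm [ 1.2 23.8 50.4] F rail [ 0.   3.3 -0.3]
top none
scene 16 [320.  287.5] shift 84.1 res [-0.3  0.3]
```

```bash
P='from h import *
railpos();shift()'
python3 -m jog '{"dp":[[-0.7,0,0],[-1.5,0,0]],"delta_rot":[[0,0,0],[0,0,0]],"gripper":[-1,-1]}' 10 >/dev/null; python3 -c "$P"
python3 -m jog '{"dp":[[-0.7,0,0],[-1.5,0,0]],"delta_rot":[[0,0,0],[0,0,0]],"gripper":[-1,-1]}' 10 >/dev/null; python3 -c "$P"
python3 -m jog '{"dp":[[0,0,0],[0,0,0]],"delta_rot":[[0,0,0],[0,0,0]],"gripper":[-1,-1]}' 10 >/dev/null; python3 -c "$P"
```

```text
21.9 rail rel pocket mm [ 1.2 21.5 50.3] F rail [-0.1  3.1 -0. ]
top none
scene 14 [320.5 288.3] shift 86.5 res [-0.1  0.1]
22.2 rail rel pocket mm [ 1.  19.8 50.3] F rail [ 0.4  0.1 -0.4]
top none
scene 16 [321.  288.5] shift 87.9 res [-0.2  0.2]
22.5 rail rel pocket mm [ 1.  19.9 50.2] F rail [-0.6  0.3  0.1]
top none
scene 14 [321.  288.7] shift 88.2 res [-0.1  0.1]
```

```bash
P='from h import *
railpos();shift()'
python3 -m jog '{"dp":[[-0.7,0,0],[-1.5,0,0],[-1.5,0,0]],"delta_rot":[[0,0,0],[0,0,0],[0,0,0]],"gripper":[-1,-1,-1]}' 10 >/dev/null; python3 -c "$P"
python3 -m jog '{"dp":[[-0.5,0,0],[-1,0,0],[-1,0,0]],"delta_rot":[[0,0,0],[0,0,0],[0,0,0]],"gripper":[-1,-1,-1]}' 10 >/dev/null; python3 -c "$P"
```

```text
22.9 rail rel pocket mm [ 1.1 18.4 50.3] F rail [0.1 0.5 0.3]
top none
scene 15 [322.9 290.5] shift 94.9 res [-0.1  0.1]
23.3 rail rel pocket mm [ 1.1 17.5 50.3] F rail [-0.5 -0.2  1.3]
top none
scene 14 [323.5 291.3] shift 97.6 res [-0.  0.]
```

The carrier jumped ahead of the finger by itself with zero contact force, which looks like the detent click. I back off, rise and check from both cameras.

```bash
python3 -m jog '{"dp":[[3,0,0],[10,0,0],[20,0,0],[30,0,-5],[40,0,-30],[50,0,-65],[60,0,-100],[70,0,-135],[80,0,-160],[80,0,-170],[80,0,-170]],"delta_rot":[[0,0,0],[0,0,0],[0,0,0],[0,0,0],[0,0,0],[0,0,0],[0,0,0],[0,0,0],[0,0,0],[0,0,0],[0,0,0]],"gripper":[-1,-1,-1,-1,-1,-1,-1,-1,-1,-1,-1]}' 10
python3 - <<'E'
from h import *
shift();shift()
for c in("top","scene"):
    im=robot.camera(c); cv2.imwrite(f"pics/{c}9.png",im[:,:,::-1]); h=cv2.cvtColor(im,cv2.COLOR_RGB2HSV)
    for n in ("carton","carrier","label_roll","glue_bottle","tape_measure"): print(c,n,[([round(v) for v in d["rect"]],round(d["score"],2)) for d in robot.search_frame(n,c)][:5])
M=R.from_euler("z",.1219)
K=np.array([[i,j,k] for i in(-.0205,.0205) for j in(-.0285,.0285) for k in(0,.09)])
for s in(.091,.097):
    B=M.apply(K+[0,-s,.042])+[.485,.0928,0]
    for c in("top","scene"): q=proj(c,B); print(s,c,"expected carton rect",q.min(0).round(),q.max(0).round())
E
```

```text
time: 24.5
position: [0.4757, 0.1905, 0.2216]
tool_rot: [0.665, 0.747, -0.0, -0.0]
ft_force: [-0.6, 0.4, -0.4]
grip_width: 0.0005
grip_force: 0.0
top none
scene 13 [323.5 291.2] shift 97.2 res [-0.1  0.1]
top 6 [349.5 273.2] shift 3.0 res [ 2.  15.3]
scene 13 [323.5 291.2] shift 97.2 res [-0.1  0.1]
top carton [([174, 295, 225, 347], 0.95), ([413, 233, 446, 260], 0.9), ([159, 224, 210, 276], 0.85), ([238, 330, 276, 380], 0.74), ([370, 224, 446, 288], 0.69)]
top carrier []
top label_roll [([325, 128, 373, 177], 0.57), ([412, 232, 446, 263], 0.39)]
top glue_bottle [([413, 142, 459, 182], 0.96)]
top tape_measure [([248, 169, 294, 209], 0.76), ([240, 234, 274, 295], 0.43)]
scene carton [([345, 259, 382, 312], 0.98), ([207, 206, 246, 245], 0.88), ([199, 238, 238, 272], 0.63)]
scene carrier [([318, 258, 398, 330], 0.79)]
scene label_roll [([386, 224, 424, 265], 0.88), ([345, 260, 383, 316], 0.31)]
scene glue_bottle []
scene tape_measure [([328, 212, 360, 232], 0.92), ([386, 223, 426, 264], 0.22)]
0.091 top expected carton rect [399. 232.] [441. 262.]
0.091 scene expected carton rect [344. 255.] [380. 311.]
0.097 top expected carton rect [402. 231.] [445. 261.]
0.097 scene expected carton rect [346. 256.] [382. 313.]
```

All checks agree:
- **Carrier:** it rests steady at 97 mm of travel. The push force fell to zero at about 88.5 mm, one 9 mm half-gap before that, so it is seated between the green ridges.
- **Carton:** it is upright and sits where expected in both views.
- **Bystanders:** they haven't moved.

Handing in.

```bash
python3 -c "
from rig import robot
print(robot.hand_in())"
```

```text
the job is handed in; nothing more can be done
None
```

The job is handed in: the carton stands upright in the pocket, the carrier reads as seated in the green detent (from camera and push force), and the label roll, glue bottle and tape measure look unmoved.

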